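Feel the gap of a spring press with a tapered gauge

ROBOT

A 6-joint arm with a two-finger parallel gripper is mounted at the origin on the work surface. World frame = base frame: x ahead of the robot, y to its left, z up, the work surface at z = 0. Lengths are in m, angles in degrees, forces in N, time in s.
With the tool pointing down it reaches from about 0.25 to 0.8 m from the base axis. Payload 8.5 kg.
Tool frame: the origin (TCP) lies midway between the tips of the shut fingers; the grasp point (between the pads) lies 19 mm behind it; z points along the fingers, y is the line along which they close (so a half turn about z gives the same grasp; the last joint's range is limited). The gripper opens to 85 mm and grips with 20 to 120 N. Pads are 22 mm wide; open, the fingers measure 114 mm over their backs; the gripper's body (76 mm by 85 mm) begins 54 mm behind the grasp point. The pads swing forward as they close: fully open they stand 13 mm farther back than shut.
Start: joints at [65.317, 13.648, -0.773, 75.585, 0, 90], TCP at [0.219, 0.477, 0.206] pointing down, gripper open.
Joint ranges: [-152.45, 152.45], [-59.26, 108.67], [-65.41, 83.53], [-104.44, 129.93], [-82.83, 76.93], [-180, 180]. Speed limits (degrees/s): [127.2, 127.2, 159.86, 180, 180, 180].

INTERFACE

Orientations are given as a 3x3 rotation matrix whose columns are the frame's x, y, z axes.
In Python, from workcell import bot, capture, calibration gives the robot as it stands.
- The arm moves only by the tool move_arm, never from a script. Its argument "plan" is a list of rows, each a list of 5 numbers: the shift along the tool's x, y, z in cm, then the turn about the tool's z in degrees, then the opening, from 0 (shut) to 1 (fully open). In form: [[x, y, z, roll, jaw], ...]. A call has 1 to 12 rows; each row is the pose to reach, as a shift and turn from the pose commanded when the call began, along the tool's axes at that moment; what a row does not reach only later rows make up. A row lasts 1/8 s, in which the tool goes at most 62.5 mm and 10.7 degrees, less where a joint would pass 70% of its speed; a pose out of reach is approached as far as the arm can. A call with a gripper value outside its range is refused whole. The fingers move at their own pace and stop on an object; the grip force is fixed at half the most. Time passes only in rows, so rows that repeat a pose let the fingers close. It gives the time, the measured TCP pose, the force, the opening and the grip force at its end, in the units of the state.
- bot.get_state(): the state, without advancing time (a new reading comes with each control period).
- capture(name): name is "scene" or "top" or "wrist"; returns (picture, depth): 384x512x3 uint8, blue, green, red; 384x512 float32, m along the optical axis (not along the pixel's ray), 0 where there is no reading.
- calibration(name): a dict with "fov_y" (degrees; the focal length in pixels is half the picture's height over the tangent of half this angle, whatever the lens; pixels are square), "cx", "cy" (the principal point, pixels), "camera_from_world" (4x4, takes a point from world to camera coordinates). Camera axes: x right, y down, z forward; pixel columns grow to the right and rows downward; lengths in m; the calibration is good to about 2 mm. A picture is of the moment at which its call begins: read the wrist's pose just before it. calibration takes no time and is no camera call; for the wrist camera it gives the pose at the moment of the call.
- bot.job_done(): hands the job in; it is judged then, once.
The state is a dict: "t": time; "joint_positions": joint angles; "qvel": joint speeds; "tau": joint torques, N m; "tcp_pos": TCP position; "tcp_rot": TCP orientation; "contact_force": force on the tool from outside, world axes, zero at the start; "torque": the same for the moment, N m; "gripper_width": opening from 0.0 (shut) to 1.0 (fully open); "finger_force": force on a finger pad.
Only numpy, scipy, OpenCV 4.12 (cv2) and the standard library are available. Lean on these libraries where they do the work, as an engineer would, in place of code of your own. Each camera call takes 0.05 s, during which the arm holds its last target. There are 200 camera calls.

TASK

Pick up the tapered gap gauge by its orange handle, lay its blade flat on the bed of the wooden spring press and slide it straight in, between the two red guide strips and under the sprung top board, until it drags snugly between bed and board and has lifted the board by about 2 mm (between 1 and 3 mm, and at no time more than 4 mm). Finish while holding: keep gripping the handle with the blade flat, snug and still at that depth, and do not let go. Let nothing but the blade lift or push the top board, and leave the paint jar, the red ball and the yellow cup alone.

Things in the scene. Friction and masses are not known exactly. Their poses are not given: they have to be found in the camera images.
- gauge: Loose tapered gauge, ~120 g, lying flat. Orange handle 60 (x) x 22 (y) x 40 high; grip it across its width. From its front end runs a steel wedge blade 115 long, 30 wide. Origin: middle of the handle's underside; x points to the blade tip, z up. Undersides of handle and blade form one flat plane. Blade 3 mm thick at the tip, its top rising 0.08 mm per mm to 12.2 mm at the handle.
- gauge_tip (a point): Middle of the blade tip's lower edge, 145 mm in front of the gauge's origin along its x.
- press: Fixed wooden press; bed a slab 170 deep (x) x 190 wide x 30 high. Origin: on the table under the mouth's middle (below the top board's front edge); x points level into the press, z up. Bed from x = -40 to 130. Four bolts with springs and wing nuts at x = 22 and 108, y = +-78, reach 61 mm above the bed.
- press_mouth (a point): Middle of the mouth, on the bed's top face, 30 mm above the table; axes as the press (x into it). Two red guide strips, 30 long x 12 wide x 6 high, stand on the bed in front of it from x = -34 to -4, leaving a 40 mm wide lane centred on y = 0.
- board (a joint): Lift of the sprung top board from rest, m: 0 to 0.007, straight up. After first touch the board rises 0.08 mm per mm of slide (2 mm of lift is 25 mm past touch). Its weight and springs press down with 2.5 N plus 1.5 N per mm of lift. At first touch the drag along the slide jumps by about 4 to 8 N, then grows by 1 to 3 N per mm of lift, on top of the friction of however hard the gauge is pressed on the bed.
- board_edge (a point): Middle of the top board's lower front edge, straight above the mouth; its height over the mouth is the gap, 4.8 to 7 mm at rest, different at each start: the blade enters freely by 22 to 50 mm before it touches. Board: wood with a green panel, 130 deep x 180 wide x 14 thick.
- paint_jar: Blue paint jar, 68 across x 85 high, origin under its middle. Bystander.
- red_ball: Red ball 84 across on a dark wooden foot 70 across, 117 high in all, origin under its middle. Bystander.
- water_cup: Yellow plastic cup, 72 across at the rim x 85 high, origin under its middle. Bystander.

How it is judged:
By the outcome, as a careful person would: the job done as asked, in the order asked, and still so for the second after the job is handed in, while the arm keeps its last pose, push and grip.
It also fails if it takes over 54 s, if anything falls off the work surface, if the arm or the gripper's body presses on something with over 40 N, if the wrist force passes 120 N, or if a joint passes its speed limit or range.

## Working session

There is one attempt and no reset: what is moved stays moved. The work goes in short steps, Python scripts to look and compute and a tool call to move; the robot and the scene stay as the last step left them, time stands still between calls to the robot, and variables do not carry over. Pictures are saved under pics/ and viewed, at most 10 in all, crops included, and the job is handed in when it is done.

Besides the shell and the picture viewer there is one more tool, called as a command line: name --pt "numbers of a row" for each row, then --argument value for the rest. move_arm: Moves the arm, as the interface text tells. Its arguments: {"type":"object","properties":{"plan":{"type":"array","items":{"type":"array","items":{"type":"number"}}}},"required":["plan"]}

```bash
mkdir -p pics
cat > h.py <<'E'
import numpy as np, cv2
from workcell import bot, capture, calibration
def snap(n,tag):
    c=calibration(n); im,d=capture(n); cv2.imwrite(f'pics/{tag}.png',im); np.savez(f'pics/{tag}.npz',im=im,d=d,M=c['camera_from_world'],f=192/np.tan(np.radians(c['fov_y']/2)),cx=c['cx'],cy=c['cy']); return im,d
def cloud(tag):
    z=np.load(f'pics/{tag}.npz'); d=z['d']; v,u=np.mgrid[:384,:512]
    P=np.stack([(u-z['cx'])/z['f']*d,(v-z['cy'])/z['f']*d,d,np.ones_like(d)],-1)
    W=P@np.linalg.inv(z['M']).T; W=W[...,:3]; W[d==0]=np.nan; return z['im'],W
E
python3 - <<'E'
from h import *
a,_=snap('top','top1'); b,_=snap('scene','scene1')
s=bot.get_state(); print(s)
for t in('top1','scene1'):
    im,W=cloud(t); print(np.linalg.inv(np.load(f'pics/{t}.npz')['M'])[:3])
E
```

```text
{'t': 0.1, 'joint_positions': array([ 6.53157539e+01,  1.36793113e+01, -8.10875583e-01,  7.55860329e+01,
        5.24925259e-04,  9.00003923e+01]), 'qvel': array([ 0.01155957, -0.0704995 ,  0.11274455,  0.03222576,  0.09200398,
       -0.03286096]), 'tau': array([ 2.08928563e-03, -5.39723182e+01,  3.46998489e+01,  1.35271711e-02,
        1.12996336e-04,  1.20939813e-06]), 'tcp_pos': array([0.21907552, 0.47665681, 0.20543395]), 'tcp_rot': array([[-9.08620174e-01,  4.17623108e-01, -5.63874756e-04],
       [ 4.17623489e-01,  9.08619376e-01, -1.20490212e-03],
       [ 9.15255824e-06, -1.33028572e-03, -9.99999115e-01]]), 'contact_force': array([ 0.40536529, -0.40134159,  0.0791278 ]), 'torque': array([-0.01382596,  0.00562803, -0.00242231]), 'finger_force': 0.0, 'gripper_width': 0.9976950150962908}
[[-0.02503258 -0.98863404  0.1482434   0.3847122 ]
 [-0.9996499   0.02602611  0.0047657   0.01299798]
 [-0.00856973 -0.1480722  -0.98893942  1.10730117]]
[[-0.45914538  0.51238656 -0.72570348  1.35052995]
 [ 0.8883269   0.27198708 -0.36999777  0.38622738]
 [ 0.00780009 -0.81454469 -0.58004837  0.67572291]]
```

View pics/top1.png

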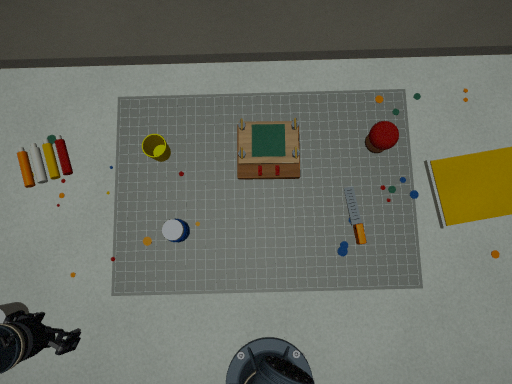

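View pics/scene1.png

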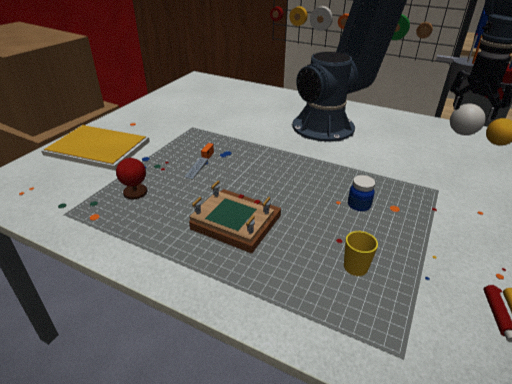

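The top view shows the handle at about (361,234) with its blade tip near (349,188). The press's green panel is at (268,140) and the red guides are at (260,171) and (277,171). The jar is at (176,230), the cup at (155,147) and the ball at (383,135).

Run:
```python
from h import *
im,W=cloud('top1'); hsv=cv2.cvtColor(im,cv2.COLOR_BGR2HSV)
def reg(n,lo,hi,box):
    m=cv2.inRange(hsv,lo,hi)>0; k=np.zeros_like(m); k[box[1]:box[3],box[0]:box[2]]=1; m&=k; P=W[m]
    P=P[~np.isnan(P[:,0])]; r=cv2.minAreaRect((P[:,:2]*1000).astype(np.float32)); print(n,m.sum(),P.mean(0).round(4),np.median(P[:,2]).round(4),r)
    return m
reg('handle',(5,120,100),(22,255,255),(345,215,375,250))
reg('green',(60,80,30),(95,255,255),(235,115,305,165))
reg('redL',(0,150,60),(4,255,255),(250,160,266,180))
reg('redR',(0,150,60),(4,255,255),(269,160,285,180))
for u,v in [(349,188),(355,215),(361,234),(268,140),(268,160),(268,168),(268,173),(268,179),(241,161),(298,161),(238,166),(299,165)]: print(u,v,W[v,u].round(4))
big=np.hstack([cv2.resize(im[180:250,335:375],None,fx=8,fy=8,interpolation=2),cv2.resize(im[115:185,232:304],(432,560),interpolation=2)]); cv2.imwrite('pics/crop1.png',big); print(big.shape)
```

```text
handle 147 [ 0.4145 -0.2789  0.0381] 0.0389 ((415.2105407714844, -284.201904296875), (59.28340148925781, 32.658477783203125), 9.093799591064453)
green 1032 [ 0.6991 -0.0173  0.0492] 0.0493 ((699.4722900390625, -17.42330551147461), (96.7611083984375, 101.2121353149414), 88.89179229736328)
redL 33 [0.6106 0.0105 0.0353] 0.0351 ((610.8367919921875, 10.664648056030273), (9.018254280090332, 24.45048713684082), 88.48652648925781)
redR 25 [ 0.6105 -0.0416  0.0352] 0.0352 ((609.4996337890625, -40.28124237060547), (9.093969345092773, 24.7967529296875), 87.93060302734375)
349 188 [ 0.5543 -0.2623  0.0007]
355 215 [ 0.4705 -0.2739  0.0063]
361 234 [ 0.4123 -0.2787  0.0406]
268 140 [ 0.6993 -0.0172  0.0471]
268 160 [ 0.6381 -0.0154  0.0459]
268 168 [ 0.6175 -0.0152  0.0284]
268 173 [ 0.6014 -0.0146  0.032 ]
268 179 [ 0.5894 -0.0149 -0.0018]
241 161 [0.6376 0.0652 0.0442]
298 161 [ 0.6318 -0.1042  0.0495]
238 166 [0.6263 0.0754 0.0279]
299 165 [ 0.6243 -0.1091  0.0285]
(560, 752, 3)
```

View pics/crop1.png

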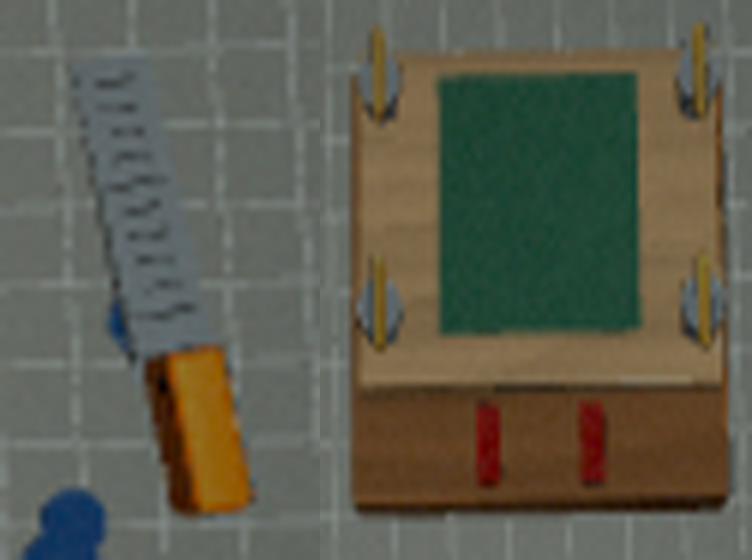

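move_arm --pt "-49.3 -60.6 0 -32 1" --pt "-49.3 -60.6 0 -32 1" --pt "-49.3 -60.6 0 -32 1" --pt "-49.3 -60.6 0 -32 1" --pt "-49.3 -60.6 0 -32 1" --pt "-49.3 -60.6 0 -32 1" --pt "-49.3 -60.6 0 -32 1" --pt "-49.3 -60.6 0 -32 1" --pt "-49.3 -60.6 0 -32 1" --pt "-49.3 -60.6 0 -32 1" --pt "-49.3 -60.6 0 -32 1" --pt "-49.3 -60.6 0 -32 1"

```text
t: 1.6
tcp_pos: [0.4041, -0.2429, 0.2059]
tcp_rot: [[-0.992, -0.127, -0.0], [-0.127, 0.992, 0.0], [-0.0, 0.0, -1.0]]
contact_force: [1.9, 0.4, 0.7]
gripper_width: 0.997
finger_force: 0.0
```

move_arm --pt "-0.5 -3.8 0 0 1" --pt "-0.5 -3.8 0 0 1" --pt "-0.5 -3.8 0 0 1"

```text
t: 1.98
tcp_pos: [0.4134, -0.2771, 0.2056]
tcp_rot: [[-0.992, -0.127, -0.001], [-0.127, 0.992, 0.001], [0.001, 0.001, -1.0]]
contact_force: [-0.2, -0.4, 0.1]
gripper_width: 0.997
finger_force: 0.0
```

Run:
```python
from h import *
im,d=snap('wrist','w1'); s=bot.get_state(); print(s['tcp_pos'],s['tcp_rot'][:,0],s['joint_positions'].round(1)); print(np.linalg.inv(calibration('wrist')['camera_from_world']))
```

```text
[ 0.41348304 -0.27681782  0.20588328] [-9.91803909e-01 -1.27767680e-01  6.52222247e-04] [-33.8  11.   -4.3  74.8   0.  -41.1]
[[-0.1272649   0.93763161  0.32349747  0.32972862]
 [ 0.99186756  0.11979765  0.04297983 -0.28877578]
 [ 0.00154501  0.32633647 -0.94525241  0.37350538]
 [ 0.          0.          0.          1.        ]]
```

View pics/w1.png

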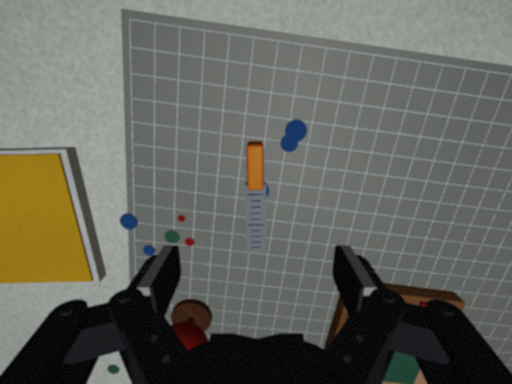

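The wrist view shows the handle from (255,142) to (256,189), with the blade running on to about (256,253). The gauge is nearly aligned with the image.

```bash
cat >> h.py <<'E'
def ray(tag,u,v,h):
    z=np.load(f'pics/{tag}.npz'); T=np.linalg.inv(z['M']); r=T[:3,:3]@np.array([(u-z['cx'])/z['f'],(v-z['cy'])/z['f'],1]); return T[:3,3]+r*(h-T[2,3])/r[2]
E
python3 - <<'E'
from h import *
im,W=cloud('w1'); hsv=cv2.cvtColor(im,cv2.COLOR_BGR2HSV)
m=(cv2.inRange(hsv,(3,120,100),(22,255,255))>0); m[:,:240]=0; m[:,275:]=0;m[:130]=0;m[200:]=0
P=W[m]; P=P[P[:,2]>.033]; r=cv2.minAreaRect((P[:,:2]*1000).astype(np.float32)); print(len(P),P.mean(0),r)
# row midlines
hs=[];bs=[]
g=cv2.cvtColor(im,cv2.COLOR_BGR2GRAY).astype(int)
for v in range(146,188,5):
    c=np.where(m[v])[0]; hs.append(ray('w1',(c.min()+c.max())/2,v,.04)); print(v,c.min(),c.max(),hs[-1].round(4))
cv2.imwrite('pics/crop2.png',cv2.resize(im[135:260,225:285],None,fx=4.8,fy=4.8,interpolation=2))
E
```

```text
712 [ 0.41173753 -0.28020113  0.03932108] ((412.75909423828125, -279.49884033203125), (57.783695220947266, 20.916534423828125), 6.984474182128906)
146 247 262 [ 0.3851 -0.2837  0.04  ]
151 247 262 [ 0.3913 -0.2829  0.04  ]
156 247 262 [ 0.3975 -0.2821  0.04  ]
161 247 262 [ 0.4038 -0.2813  0.04  ]
166 247 262 [ 0.4102 -0.2805  0.04  ]
171 247 262 [ 0.4167 -0.2797  0.04  ]
176 247 262 [ 0.4233 -0.2789  0.04  ]
181 247 262 [ 0.4299 -0.278   0.04  ]
186 248 262 [ 0.4366 -0.2766  0.04  ]
```

View pics/crop2.png

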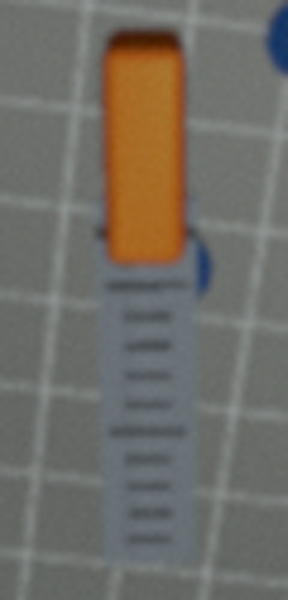

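move_arm --pt "0.1 -0.3 5 0 1" --pt "0.1 -0.3 10 0 1" --pt "0.1 -0.3 14 0 1" --pt "0.1 -0.3 17 0 1" --pt "0.1 -0.3 18.5 0 1" --pt "0.1 -0.3 19.6 0 1" --pt "0.1 -0.3 19.6 0 1"

```text
t: 2.9
tcp_pos: [0.4131, -0.28, 0.01]
tcp_rot: [[-0.992, -0.128, -0.001], [-0.128, 0.992, 0.0], [0.001, 0.0, -1.0]]
contact_force: [-0.3, -0.5, 0.6]
gripper_width: 0.996
finger_force: 0.0
```

move_arm --pt "0 0 0 0 0.5" --pt "0 0 0 0 0" --pt "0 0 0 0 0" --pt "0 0 0 0 0" --pt "0 0 0 0 0" --pt "0 0 0 0 0" --pt "0 0 0 0 0" --pt "0 0 0 0 0"

```text
t: 3.9
tcp_pos: [0.4135, -0.2809, 0.0106]
tcp_rot: [[-0.992, -0.127, 0.001], [-0.127, 0.992, -0.0], [-0.0, -0.0, -1.0]]
contact_force: [-0.6, 0.9, 6.1]
gripper_width: 0.229
finger_force: 58.5
```

move_arm --pt "0 0 -1.5 0 0" --pt "0 0 -5 0 0" --pt "0 0 -10 0 0" --pt "0 0 -15 0 0" --pt "-4 4 -20 2 0" --pt "-8 8 -22 4 0" --pt "-12 13 -22 6 0" --pt "-16 18 -22 8.5 0" --pt "-20 22 -22 8.5 0" --pt "-22.2 23.9 -22 8.5 0" --pt "-22.2 23.9 -22 8.5 0" --pt "-22.2 23.9 -22 8.5 0"

```text
t: 5.4
tcp_pos: [0.6026, -0.0158, 0.2296]
tcp_rot: [[-1.0, 0.02, -0.001], [0.02, 1.0, -0.0], [0.001, -0.0, -1.0]]
contact_force: [0.2, -0.8, -1.7]
gripper_width: 0.227
finger_force: 59.0
```

Run:
```python
from h import *
im,d=snap('wrist','w2'); s=bot.get_state(); print(s['tcp_pos'],s['tcp_rot'],s['joint_positions'].round(1),s['contact_force'],s['finger_force'])
```

```text
[ 0.6024635  -0.01619803  0.22992963] [[-9.99773504e-01  2.12711742e-02 -6.90976820e-04]
 [ 2.12713884e-02  9.99773692e-01 -3.04093021e-04]
 [ 6.84352031e-04 -3.18722182e-04 -9.99999715e-01]] [-1.5 21.2 13.6 82.4 -0.  -0.3] [-0.39708091  0.36696304 -0.60431029] 59.02461167424917
```

View pics/w2.png

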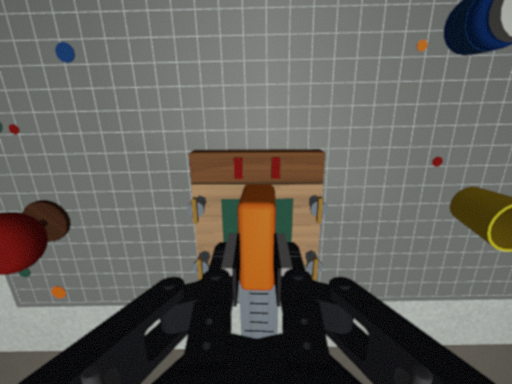

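The gauge is held straight in the jaws. The press's front edge is at row 151, the guides are at (238,168) and (276,168), and the board's front edge is near row 184. Next I'll fit the lane in world coordinates.

Run:
```python
from h import *
im,W=cloud('w2'); hsv=cv2.cvtColor(im,cv2.COLOR_BGR2HSV)
red=(cv2.inRange(hsv,(0,150,60),(4,255,255))|cv2.inRange(hsv,(176,150,60),(180,255,255)))
L=[]
for n,(a,b) in dict(R=(228,250),L=(266,288)).items():
    for v in range(158,178,4):
        c=np.where(red[v,a:b])[0]+a
        if len(c): p=ray('w2',(c.min()+c.max())/2,v,.036); L.append((n,v,c.min(),c.max(),p.round(4))); print(*L[-1])
    rr=np.where(red[140:200,a:b].sum(1)>4)[0]+140; print(n,'rows',rr.min(),rr.max(),ray('w2',(a+b)/2,rr.min()-.5,.036),ray('w2',(a+b)/2,rr.max()+.5,.036))
# bed front edge & board front edge lines via cols
for c0 in (205,220,256,300,312):
    print(c0,[(v,W[v,c0].round(3).tolist()) for v in range(178,190,2)])
for u in (200,310): print('board edge z.05',ray('w2',u,184,.05),'bed front',ray('w2',u,151,.03))
m=cv2.inRange(hsv,(3,120,100),(22,255,255))>0; m[:,:236]=0;m[:,280:]=0
for v in range(210,286,12):
    c=np.where(m[v])[0]; print('h',v,c.min(),c.max(), (c.min()+c.max())/2)
cv2.imwrite('pics/crop3.png',np.vstack([cv2.resize(im[145:215,185:330],None,fx=4,fy=4,interpolation=2),cv2.resize(im[280:345,185:330],None,fx=4,fy=4,interpolation=2)]))
```

```text
R 158 234 241 [ 0.5942 -0.0421  0.036 ]
R 162 234 241 [ 0.5997 -0.0423  0.036 ]
R 166 234 241 [ 0.6053 -0.0426  0.036 ]
R 170 235 241 [ 0.611  -0.0421  0.036 ]
R 174 235 241 [ 0.6167 -0.0424  0.036 ]
R rows 158 178 [ 0.59352443 -0.04002123  0.036     ] [ 0.62320534 -0.04126659  0.036     ]
L 158 272 279 [0.5953 0.0096 0.036 ]
L 162 272 279 [0.6008 0.0096 0.036 ]
L 166 272 278 [0.6064 0.0089 0.036 ]
L 170 272 279 [0.6121 0.0096 0.036 ]
L 174 272 278 [0.6178 0.0089 0.036 ]
L rows 158 177 [0.59461448 0.01161495 0.036     ] [0.62287559 0.01172752 0.036     ]
205 [(178, [0.624, -0.09, 0.028]), (180, [0.626, -0.09, 0.03]), (182, [0.627, -0.089, 0.036]), (184, [0.627, -0.087, 0.045]), (186, [0.629, -0.087, 0.05]), (188, [0.632, -0.087, 0.049])]
220 [(178, [0.624, -0.069, 0.029]), (180, [0.627, -0.069, 0.029]), (182, [0.628, -0.068, 0.036]), (184, [0.628, -0.067, 0.045]), (186, [0.629, -0.067, 0.049]), (188, [0.632, -0.067, 0.05])]
256 [(178, [0.625, -0.018, 0.03]), (180, [0.627, -0.018, 0.031]), (182, [0.628, -0.018, 0.038]), (184, [0.573, -0.016, 0.223]), (186, [0.573, -0.016, 0.228]), (188, [0.573, -0.016, 0.232])]
300 [(178, [0.626, 0.045, 0.029]), (180, [0.629, 0.045, 0.03]), (182, [0.629, 0.043, 0.039]), (184, [0.629, 0.042, 0.05]), (186, [0.631, 0.042, 0.05]), (188, [0.635, 0.042, 0.049])]
312 [(178, [0.627, 0.062, 0.029]), (180, [0.63, 0.062, 0.028]), (182, [0.629, 0.06, 0.039]), (184, [0.63, 0.058, 0.048]), (186, [0.632, 0.058, 0.049]), (188, [0.635, 0.058, 0.049])]
board edge z.05 [ 0.62574548 -0.09321983  0.05      ] bed front [ 0.58462064 -0.09350003  0.03      ]
board edge z.05 [0.62888677 0.05528206 0.05      ] bed front [0.58780152 0.05725323 0.03      ]
h 210 238 275 256.5
h 222 238 274 256.0
h 234 240 273 256.5
h 246 240 273 256.5
h 258 240 272 256.0
h 270 240 273 256.5
h 282 240 273 256.5
```

View pics/crop3.png

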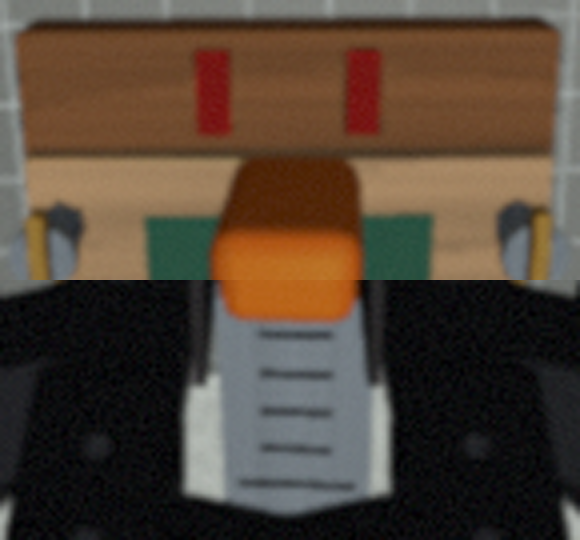

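Run:
```python
from h import *
z=np.load('pics/w2.npz'); print(z['cx'],z['cy'],z['f'])
s=bot.get_state(); R=s['tcp_rot'];p=s['tcp_pos']; b=p[2]-.0106
for n,u,v,h in [('hback',256.5,212,.04),('hfront',256.5,284,.04),('mark1',259.2,293,.0115),('mark',259.2,321,.0068),('blade edgeL',(228/4+185),328,.006),('bladeR',370/4+185,328,.006)]:
    print(n,(R.T@(ray('w2',u,v,b+h)-p)*1000).round(1))
im,W=cloud('w2')
for u,v in [(256,212),(256,230),(256,260),(256,280),(250,300),(268,300),(250,315),(268,315),(268,326),(250,326)]: print(u,v,(R.T@(W[v,u]-p)*1000).round(1))
```

```text
256.3073563151646 191.32736343650416 269.52410010096173
hback [ 24.6  -0.5 -29.4]
hfront [-23.4  -0.5 -29.4]
mark1 [-53.8   1.6  -0.9]
mark [-85.1   1.8   3.7]
blade edgeL [-93.2 -12.2   4.5]
bladeR [-93.2  16.8   4.5]
256 212 [ 24.4  -0.8 -28.9]
256 230 [ 12.9  -0.8 -28.3]
256 260 [ -6.4  -0.8 -29.4]
256 280 [-20.6  -0.8 -29.2]
250 300 [-62.2  -5.4   1.3]
268 300 [-62.5   8.5   1.6]
250 315 [-78.6  -5.6   3.3]
268 315 [-77.    8.7   1.6]
268 326 [-90.    8.9   3.5]
250 326 [-90.   -5.6   3.4]
```

move_arm --pt "4 -0.1 0 0 0" --pt "9 -0.1 0 0 0" --pt "12.5 -0.1 2 0 0" --pt "12.9 -0.1 6 0 0" --pt "12.9 -0.1 10 0 0" --pt "12.9 -0.1 14 0 0" --pt "12.9 -0.1 16.5 0 0" --pt "12.9 -0.1 17.8 0 0" --pt "12.9 -0.1 18.2 0 0" --pt "12.9 -0.1 18.2 0 0"

```text
t: 6.7
tcp_pos: [0.4745, -0.0141, 0.0487]
tcp_rot: [[-1.0, 0.021, 0.001], [0.021, 1.0, -0.0], [-0.001, -0.0, -1.0]]
contact_force: [0.8, 1.1, -1.8]
gripper_width: 0.229
finger_force: 59.0
```

Run:
```python
from h import *
im,d=snap('wrist','w3'); snap('scene','s3'); s=bot.get_state(); print(s['tcp_pos'],s['tcp_rot'],s['contact_force'],s['torque'])
a=cv2.resize(im[180:384,180:340],None,fx=2.5,fy=2.5,interpolation=2)
b=cv2.resize(cv2.imread('pics/s3.png')[130:260,150:300],(588,510),interpolation=2)[:, :390]
cv2.imwrite('pics/crop4.png',np.hstack([a,b]))
```

```text
[ 0.47476886 -0.01397533  0.04889389] [[-9.99782394e-01  2.08057282e-02  1.51200503e-03]
 [ 2.08054865e-02  9.99783527e-01 -1.75458915e-04]
 [-1.51532827e-03 -1.43962734e-04 -9.99998842e-01]] [ 0.42248555 -0.60317687 -1.16988549] [-0.02999189 -0.01365993  0.02368027]
```

View pics/crop4.png

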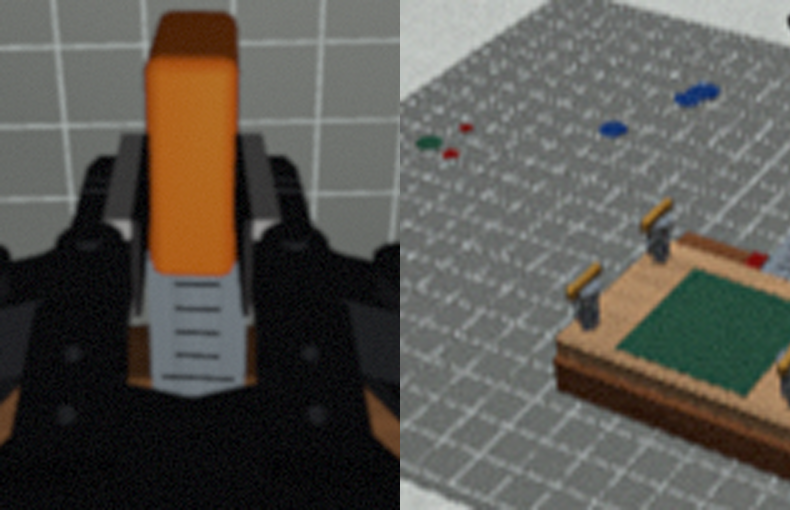

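Left half: the blade lies straight ahead of the handle, about 2 mm toward +y. Right half: the blade's tip is beside the left-hand guide, but the crop cuts it off. I'll crop the same picture closer.

Run:
```python
import cv2
im=cv2.imread('pics/s3.png'); cv2.imwrite('pics/crop5.png',cv2.resize(im[165:225,215:295],None,fx=9,fy=9,interpolation=2))
```

```text
(no output)
```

View pics/crop5.png

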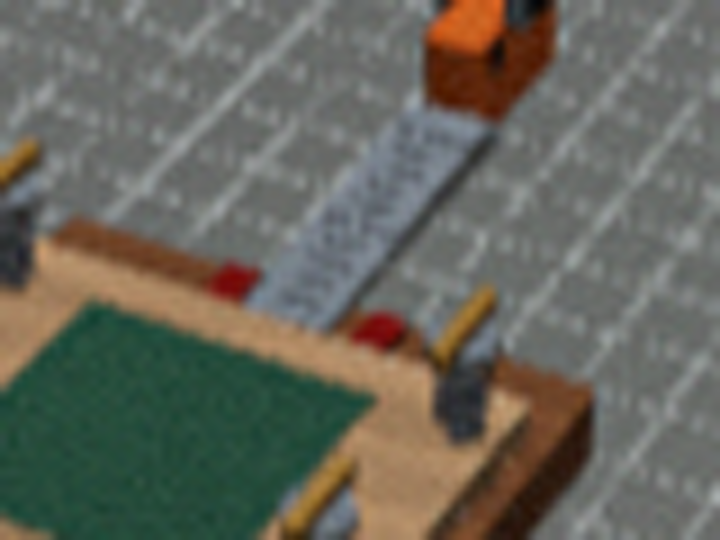

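The blade lies inside the lane, with its tip between the guide inner faces at about (258,290) and (352,335) in the crop, so no lateral correction is needed. Lowering gently now.

move_arm --pt "0 0 0.3 0 0" --pt "0 0 0.6 0 0" --pt "0 0 0.7 0 0" --pt "0 0 0.75 0 0" --pt "0 0 0.75 0 0"

```text
t: 7.42
tcp_pos: [0.4741, -0.0138, 0.0405]
tcp_rot: [[-1.0, 0.021, -0.0], [0.021, 1.0, -0.0], [0.0, -0.0, -1.0]]
contact_force: [-0.0, 0.2, -1.2]
gripper_width: 0.227
finger_force: 59.1
```

move_arm --pt "0 0 0.05 0 0" --pt "0 0 0.05 0 0" --pt "0 0 0.05 0 0"

```text
t: 7.8
tcp_pos: [0.4741, -0.0138, 0.0401]
tcp_rot: [[-1.0, 0.021, 0.0], [0.021, 1.0, -0.0], [-0.0, -0.0, -1.0]]
contact_force: [-0.2, 0.6, -0.9]
gripper_width: 0.23
finger_force: 59.1
```

move_arm --pt "0 0 0.05 0 0" --pt "0 0 0.05 0 0" --pt "0 0 0.05 0 0"

```text
t: 8.18
tcp_pos: [0.4741, -0.0139, 0.0395]
tcp_rot: [[-1.0, 0.021, -0.0], [0.021, 1.0, -0.0], [0.0, -0.0, -1.0]]
contact_force: [-0.1, 0.3, 0.3]
gripper_width: 0.227
finger_force: 59.1
```

move_arm --pt "0 0 0.05 0 0" --pt "0 0 0.05 0 0" --pt "0 0 0.05 0 0"

```text
t: 8.55
tcp_pos: [0.4741, -0.0139, 0.039]
tcp_rot: [[-1.0, 0.021, -0.0], [0.021, 1.0, -0.0], [0.0, -0.0, -1.0]]
contact_force: [-1.2, -0.1, 0.3]
gripper_width: 0.227
finger_force: 59.1
```

move_arm --pt "0 0 0.05 0 0" --pt "0 0 0.05 0 0" --pt "0 0 0.05 0 0"

```text
t: 8.93
tcp_pos: [0.4741, -0.0139, 0.0385]
tcp_rot: [[-1.0, 0.021, -0.0], [0.021, 1.0, -0.0], [0.0, -0.0, -1.0]]
contact_force: [-1.5, 0.5, 0.1]
gripper_width: 0.229
finger_force: 59.2
```

Run:
```python
from h import *
s=bot.get_state(); print(s['tcp_pos'],s['contact_force'],s['torque'])
for k in range(3):
    snap('wrist','w4'); s=bot.get_state(); print(s['tcp_pos'],s['contact_force'],s['torque'])
im,W=cloud('w4'); R=s['tcp_rot'];p=s['tcp_pos']
v=np.arange(180,340)
Q=np.array([R.T@(W[i,260]-p) for i in v])*1000
for n,lo,hi,f in (('handle',-15,20,0),('blade',-92,-45,1)):
    m=(Q[:,0]>lo)&(Q[:,0]<hi); print(n,np.polyfit(Q[m,0],Q[m,2],1),m.sum())
# expected blade slope in tool: dz/dx = -0.08
im,W=cloud('w2')
```

```text
[ 0.47407174 -0.01388068  0.03852724] [-1.45126819  0.48958678  0.1015333 ] [0.0718001  0.03506512 0.01048025]
[ 0.47407137 -0.01387504  0.03852612] [-1.51017897 -0.34046488 -1.03225608] [0.05898374 0.10864767 0.03196684]
[ 0.47409104 -0.0138687   0.03856394] [-0.3784165   0.55600229  0.15290008] [ 0.0103852   0.06716455 -0.0196878 ]
[ 0.47405018 -0.01384064  0.03851661] [-1.20969399  1.07240313  0.00442614] [-0.02211307  0.07981936 -0.06367087]
handle [  0.04077404 -30.9685831 ] 56
blade [-0.0597953  -4.15135469] 40
```

Run:
```python
from h import *
P={'w2':(np.array([.60246,-.0162,.22993])),'w3':np.array([.47477,-.01398,.04889]),'w4':np.array([.47405,-.01385,.03852])}
R=bot.get_state()['tcp_rot']
for t,p in P.items():
    im,W=cloud(t); Q=((W-p)@R*1000)
    for n,x0,x1,y0,y1,z0,z1 in (('handle',-18,16,-6,6,-36,-24),('blade',-90,-45,-7,11,-6,9)):
        q=Q[np.nan_to_num((Q[...,0]>x0)&(Q[...,0]<x1)&(Q[...,1]>y0)&(Q[...,1]<y1)&(Q[...,2]>z0)&(Q[...,2]<z1)).astype(bool)]
        A=np.c_[q[:,0],q[:,1],np.ones(len(q))]; c,r,_,_=np.linalg.lstsq(A,q[:,2],rcond=None); print(t,n,len(q),c.round(4),'at -70:',round(c[2]-70*c[0],2))
```

```text
w2 handle 1020 [-2.80000e-03 -4.92000e-02 -2.91606e+01] at -70: -28.96
w2 blade 816 [-0.0832 -0.0453 -3.8664] at -70: 1.96
w3 handle 1025 [ 1.40000e-03 -5.90000e-02 -2.92923e+01] at -70: -29.39
w3 blade 833 [-0.0806 -0.0449 -3.9653] at -70: 1.67
w4 handle 1057 [ 2.15000e-02 -4.50000e-02 -2.95233e+01] at -70: -31.03
w4 blade 874 [-0.064  -0.0494 -4.3508] at -70: 0.13
```

Run:
```python
from h import *
im,W=cloud('w2')
def fit(n,P):
    A=np.c_[P[:,0],P[:,1],np.ones(len(P))]; c=np.linalg.lstsq(A,P[:,2],rcond=None)[0]; r=P[:,2]-A@c; print(n,len(P),c.round(4),r.std())
X,Y,Z=W[...,0],W[...,1],W[...,2]
with np.errstate(all='ignore'):
    fit('table',W[(abs(Z)<.008)&(X<.57)&(X>.35)]); fit('bed',W[(abs(Z-.03)<.005)&(X>.59)&(X<.622)&(abs(Y+.017)<.085)])
    fit('board',W[(abs(Z-.05)<.006)&(X>.633)&(X<.66)&(abs(Y+.017)<.07)])
    im,W=cloud('w1'); X,Y,Z=W[...,0],W[...,1],W[...,2]
    fit('h_w1',W[(abs(Z-.04)<.005)&(abs(X-.412)<.022)&(abs(Y+.28)<.008)]); fit('table_w1',W[(abs(Z)<.006)&(abs(X-.412)<.1)&(abs(Y+.28)<.1)])
    im,W=cloud('w4'); X,Y,Z=W[...,0],W[...,1],W[...,2]
    fit('table_w4',W[(abs(Z)<.006)&(X<.55)])
```

```text
table 66497 [-0.0008  0.0008  0.001 ] 0.000860167277997876
bed 2470 [0.0001 0.0001 0.0297] 0.0011216339323821354
board 1220 [0.0127 0.0008 0.0409] 0.0007577002743651866
h_w1 420 [-0.0035  0.0051  0.0424] 0.0007852978392750226
table_w1 18496 [-0.001   0.0014  0.0013] 0.0008312791105905906
table_w4 138307 [-0.0008  0.0008  0.0008] 0.0006635682135906638
```

The depth fits show the gauge rolled about 2.7° in the jaws, and it pivots easily when the tip touches. I'll set it on the table in front of the press, aligned with the lane, and grip it again centred.

move_arm --pt "0 0 -0.8 0 0" --pt "2 0 -0.8 0 0" --pt "6 0 -0.8 0 0" --pt "8 0 -0.5 0 0" --pt "8 0 1 0 0" --pt "8 0 2 0 0" --pt "8 0 2.6 0 0" --pt "8 0 2.7 0 0" --pt "8 0 2.7 0 0"

```text
t: 10.2
tcp_pos: [0.3944, -0.0122, 0.0116]
tcp_rot: [[-1.0, 0.021, -0.0], [0.021, 1.0, -0.0], [0.0, -0.0, -1.0]]
contact_force: [0.0, 0.9, -1.2]
gripper_width: 0.224
finger_force: 59.0
```

move_arm --pt "0 0 0 0 0.35" --pt "0 0 0 0 0.5" --pt "0 0 0 0 0.5" --pt "0 0 0 0 0.5"

```text
t: 10.7
tcp_pos: [0.3942, -0.0122, 0.0116]
tcp_rot: [[-1.0, 0.021, 0.0], [0.021, 1.0, -0.0], [-0.0, -0.0, -1.0]]
contact_force: [0.3, 0.0, 0.2]
gripper_width: 0.504
finger_force: 0.0
```

```bash
cat > fit.py <<'E'
from h import *
def meas(t,xr=(-60,60)):
    s=bot.get_state(); p,R=s['tcp_pos'],s['tcp_rot']; snap('wrist',t); im,W=cloud(t); Q=(W-p)@R*1000
    print('tcp',p.round(4),'F',s['contact_force'].round(1),'w',round(s['gripper_width'],3),'yaw',round(np.degrees(np.arctan2(-R[1,0],-R[0,0])),2))
    hsv=cv2.cvtColor(im,cv2.COLOR_BGR2HSV); org=(cv2.inRange(hsv,(3,120,90),(22,255,255))>0)
    x,y,z=np.nan_to_num(Q,nan=999).transpose(2,0,1)
    m=org&(abs(y)<25)&(abs(x)<50); zt=np.percentile(z[m],25)
    m&=abs(z-zt)<3; q=Q[m]
    r=cv2.minAreaRect(q[:,:2].astype(np.float32)); print('handle top',len(q),q.mean(0).round(2),[np.round(a,2) for a in r])
    for n,k in (('handle',m&(x>-18)&(x<18)),('blade',(x<-42)&(x>-92)&(abs(y-2)<9)&(z>zt+20)&(z<zt+38))):
        q=Q[k]; A=np.c_[q[:,:2],np.ones(len(q))]; c=np.linalg.lstsq(A,q[:,2],rcond=None)[0]; print(n,len(q),c.round(4))
E
python3 -c "from fit import *; meas('w5')"
```

```text
tcp [ 0.3942 -0.0122  0.0116] F [0.3 0.  0.2] w 0.504 yaw -1.18
handle top 2969 [  2.61   0.72 -27.7 ] [array([0.27, 0.85]), array([21.34, 59.59]), np.float64(88.97)]
handle 1838 [-3.00000e-03 -1.10000e-03 -2.77744e+01]
blade 876 [-0.0807 -0.0035 -2.7075]
```

move_arm --pt "0 0.08 0 0 0.4" --pt "0 0.08 0 0 0.32" --pt "0 0.08 0 0 0.32" --pt "0 0.08 0 0 0.32"

```text
t: 11.25
tcp_pos: [0.3941, -0.0114, 0.0115]
tcp_rot: [[-1.0, 0.021, -0.0], [0.021, 1.0, -0.0], [0.0, -0.0, -1.0]]
contact_force: [0.3, 0.9, -0.0]
gripper_width: 0.322
finger_force: 0.0
```

```bash
python3 -c "from fit import *; meas('w6')"
```

```text
tcp [ 0.3941 -0.0114  0.0115] F [ 0.3  0.9 -0. ] w 0.322 yaw -1.18
handle top 2961 [  2.67  -0.05 -27.76] [array([ 0.32, -0.24]), array([20.98, 58.34]), np.float64(88.89)]
handle 1845 [-1.00000e-04  2.60000e-03 -2.78396e+01]
blade 866 [-8.4500e-02 -1.3000e-03 -3.0533e+00]
```

Centred and flat. Closing in small steps.

move_arm --pt "0 0 0 0 0.28" --pt "0 0 0 0 0.26" --pt "0 0 0 0 0.24" --pt "0 0 0 0 0.2" --pt "0 0 0 0 0" --pt "0 0 0 0 0" --pt "0 0 0 0 0" --pt "0 0 0 0 0"

```text
t: 12.3
tcp_pos: [0.3942, -0.0112, 0.0118]
tcp_rot: [[-1.0, 0.02, 0.0], [0.02, 1.0, 0.0], [-0.0, 0.0, -1.0]]
contact_force: [-1.8, 2.5, 7.9]
gripper_width: 0.225
finger_force: 58.5
```

```bash
python3 -c "from fit import *; meas('w7')"
```

```text
tcp [ 0.3942 -0.0112  0.0118] F [-1.8  2.5  7.9] w 0.225 yaw -1.17
handle top 2884 [  2.8   -0.89 -27.74] [array([ 0.17, -0.97]), array([20.9 , 59.16]), np.float64(89.46)]
handle 1758 [-2.00000e-04 -1.30000e-02 -2.78725e+01]
blade 875 [-0.082  -0.0129 -2.8675]
```

The jaws' true centre appears to be about 1 mm to the −y side, where the handle now sits. I'll open slightly so the gauge lies flat, then close again there.

move_arm --pt "0 0 0 0 0.3" --pt "0 0 0 0 0.3" --pt "0 0 0 0 0.3" --pt "0 0 -0.05 0 0.26" --pt "0 0 -0.05 0 0.25" --pt "0 0 -0.05 0 0.24" --pt "0 0 -0.05 0 0.2" --pt "0 0 -0.05 0 0" --pt "0 0 -0.05 0 0" --pt "0 0 -0.05 0 0" --pt "0 0 -0.05 0 0"

```text
t: 13.72
tcp_pos: [0.3941, -0.0113, 0.0122]
tcp_rot: [[-1.0, 0.021, 0.0], [0.021, 1.0, 0.0], [-0.0, 0.0, -1.0]]
contact_force: [-3.2, 1.4, 6.1]
gripper_width: 0.217
finger_force: 58.6
```

```bash
python3 -c "from fit import *; meas('w8')"
```

```text
tcp [ 0.3941 -0.0113  0.0122] F [-3.2  1.4  6.1] w 0.217 yaw -1.18
handle top 2856 [  2.97  -0.92 -27.25] [array([ 0.6, -1. ]), array([20.87, 58.41]), np.float64(89.69)]
handle 1745 [ 2.90000e-03 -1.48000e-02 -2.73636e+01]
blade 856 [-0.0812 -0.0153 -2.342 ]
```

move_arm --pt "0 0 -0.3 0 0" --pt "0 0 -1.5 0 0" --pt "0 0 -3 0 0" --pt "0 0 -4 0 0" --pt "0 0 -4 0 0" --pt "0 0 -4 0 0"

```text
t: 14.52
tcp_pos: [0.3939, -0.0114, 0.0518]
tcp_rot: [[-1.0, 0.021, -0.0], [0.021, 1.0, -0.0], [0.0, -0.0, -1.0]]
contact_force: [-0.1, -0.6, -1.5]
gripper_width: 0.22
finger_force: 58.7
```

```bash
python3 -c "from fit import *; meas('w9')"
```

```text
tcp [ 0.3939 -0.0114  0.0518] F [-0.1 -0.6 -1.5] w 0.22 yaw -1.18
handle top 2852 [  2.89  -0.9  -27.21] [array([ 0.59, -0.98]), array([20.97, 58.38]), np.float64(89.64)]
handle 1741 [-1.50000e-03 -1.14000e-02 -2.73162e+01]
blade 856 [-0.0873 -0.0193 -2.3336]
```

The roll is now under 1° and the blade is level. Moving forward into the lane and laying it on the bed.

move_arm --pt "-3 0 0 0 0" --pt "-6 0 0 0 0" --pt "-8 0 0 0 0" --pt "-8 0 0.4 0 0" --pt "-8 0 0.7 0 0" --pt "-8 0 0.8 0 0" --pt "-8 0 0.85 0 0" --pt "-8 0 0.85 0 0"

```text
t: 15.58
tcp_pos: [0.4739, -0.0131, 0.0437]
tcp_rot: [[-1.0, 0.021, 0.0], [0.021, 1.0, -0.0], [-0.0, -0.0, -1.0]]
contact_force: [0.1, -0.1, -1.5]
gripper_width: 0.223
finger_force: 58.7
```

```bash
python3 -c "from fit import *; meas('w10'); print(bot.get_state()['torque'])"
```

```text
tcp [ 0.4739 -0.0131  0.0437] F [ 0.1 -0.1 -1.5] w 0.223 yaw -1.18
handle top 2857 [  2.92  -0.88 -27.17] [array([ 0.26, -0.96]), array([20.9 , 58.68]), np.float64(89.7)]
handle 1735 [-2.80000e-03 -1.63000e-02 -2.72828e+01]
blade 849 [-0.0885 -0.0168 -2.3794]
[-0.0285856  -0.01992167  0.00628848]
```

move_arm --pt "0 0 0.05 0 0" --pt "0 0 0.1 0 0" --pt "-0.8 0 0.1 0 0" --pt "-1.6 0 0.1 0 0" --pt "-2.4 0 0.1 0 0" --pt "-2.6 0 0.1 0 0" --pt "-2.6 0 0.1 0 0"

```text
t: 16.5
tcp_pos: [0.5002, -0.0136, 0.0424]
tcp_rot: [[-1.0, 0.021, -0.0], [0.021, 1.0, -0.0], [0.0, -0.0, -1.0]]
contact_force: [1.0, 1.0, -1.0]
gripper_width: 0.217
finger_force: 58.8
```

```bash
cat > lift.py <<'E'
from fit import *
def lift(tag,n=2):
    im0,W0=cloud('s3'); hsv=cv2.cvtColor(im0,cv2.COLOR_BGR2HSV)
    m=cv2.inRange(hsv,(60,80,30),(95,255,255))>0; k=np.zeros_like(m); k[185:240,195:265]=1; m&=k; m=cv2.erode(m.astype(np.uint8),np.ones((3,3)))>0
    d=[]
    for i in range(n): snap('scene',tag); d.append(np.nanmean((cloud(tag)[1]-W0)[m][:,2])*1000)
    s=bot.get_state(); print(m.sum(),'lift mm',np.round(d,3),'t',s['t'],'tcp',s['tcp_pos'].round(4),'F',s['contact_force'].round(1),'tq',s['torque'].round(2))
E
python3 -c "
from lift import *; lift('s4'); meas('w11')"
```

```text
692 lift mm [-0.002 -0.062] t 16.6 tcp [ 0.4998 -0.0136  0.0424] F [ 0.3  0.7 -1.8] tq [ 0.02 -0.01  0.01]
tcp [ 0.4998 -0.0136  0.0424] F [ 0.3  0.7 -1.8] w 0.217 yaw -1.18
handle top 2835 [  2.81  -0.87 -27.2 ] [array([ 0.4 , -0.94]), array([20.84, 57.99]), np.float64(89.76)]
handle 1743 [ 5.60000e-03 -1.78000e-02 -2.73247e+01]
blade 862 [-0.0811 -0.0149 -2.2034]
```

move_arm --pt "0 0 0.03 0 0" --pt "0 0 0.06 0 0" --pt "0 0 0.06 0 0"

```text
t: 17.02
tcp_pos: [0.5, -0.0136, 0.0419]
tcp_rot: [[-1.0, 0.021, -0.0], [0.021, 1.0, -0.0], [0.0, -0.0, -1.0]]
contact_force: [-0.3, -0.0, -2.3]
gripper_width: 0.219
finger_force: 58.8
```

```bash
python3 -c "
from lift import *; lift('s5',4); meas('w12')"
```

```text
692 lift mm [ 0.006 -0.047  0.012 -0.039] t 17.225 tcp [ 0.5001 -0.0136  0.042 ] F [-0.8  0.5 -0.3] tq [ 0.02  0.05 -0.04]
tcp [ 0.5001 -0.0136  0.042 ] F [-0.8  0.5 -0.3] w 0.225 yaw -1.19
handle top 2850 [  2.86  -0.87 -27.16] [array([ 0.38, -0.75]), array([20.73, 58.82]), np.float64(89.02)]
handle 1746 [ 6.10000e-03 -1.69000e-02 -2.72899e+01]
blade 874 [-0.0772 -0.0158 -2.2711]
```

move_arm --pt "-0.2 0 0 0 0" --pt "-0.4 0 0 0 0" --pt "-0.6 0 0 0 0" --pt "-0.6 0 0 0 0"

```text
t: 17.77
tcp_pos: [0.5063, -0.0137, 0.0419]
tcp_rot: [[-1.0, 0.021, -0.0], [0.021, 1.0, -0.0], [0.0, -0.0, -1.0]]
contact_force: [-0.6, -0.3, -0.5]
gripper_width: 0.219
finger_force: 58.9
```

move_arm --pt "-0.2 0 0 0 0" --pt "-0.4 0 0 0 0" --pt "-0.4 0 0 0 0"

```text
t: 18.15
tcp_pos: [0.5094, -0.0138, 0.0418]
tcp_rot: [[-1.0, 0.021, -0.001], [0.021, 1.0, -0.0], [0.001, -0.0, -1.0]]
contact_force: [-5.5, -0.2, 2.5]
gripper_width: 0.221
finger_force: 59.4
```

move_arm --pt "-0.2 0 0 0 0" --pt "-0.4 0 0 0 0" --pt "-0.4 0 0 0 0"

```text
t: 18.52
tcp_pos: [0.5133, -0.0139, 0.0418]
tcp_rot: [[-1.0, 0.021, -0.001], [0.021, 1.0, -0.0], [0.001, -0.0, -1.0]]
contact_force: [-6.4, 0.2, 2.4]
gripper_width: 0.221
finger_force: 59.5
```

```bash
python3 -c "
from lift import *; lift('s6',3)"
```

```text
692 lift mm [0.311 0.307 0.254] t 18.675 tcp [ 0.5134 -0.0139  0.0418] F [-5.9 -0.7  3.1] tq [-0.01  1.13 -0.05]
```

Touch came near TCP x = 0.5095: drag is −6 N and the board has lifted 0.3 mm. Continuing.

move_arm --pt "-0.2 0 0 0 0" --pt "-0.4 0 0 0 0" --pt "-0.6 0 0 0 0" --pt "-0.8 0 0 0 0" --pt "-1.0 0 0 0 0" --pt "-1.0 0 0 0 0"

```text
t: 19.42
tcp_pos: [0.5225, -0.0141, 0.0417]
tcp_rot: [[-1.0, 0.021, -0.003], [0.021, 1.0, -0.0], [0.003, -0.0, -1.0]]
contact_force: [-8.3, 0.7, 4.4]
gripper_width: 0.219
finger_force: 59.9
```

```bash
python3 -c "
from lift import *; lift('s7',3); meas('w13')"
```

```text
692 lift mm [0.904 0.948 0.912] t 19.575 tcp [ 0.5225 -0.0141  0.0418] F [-8.1  1.3  5.9] tq [-0.06  1.77  0.01]
tcp [ 0.5225 -0.0141  0.0418] F [-8.1  1.3  5.9] w 0.22 yaw -1.18
handle top 2859 [  2.85  -0.92 -27.23] [array([ 0.3 , -0.97]), array([20.9 , 58.35]), np.float64(89.78)]
handle 1744 [ 9.90000e-03 -7.40000e-03 -2.73665e+01]
blade 883 [-0.075  -0.003  -2.3973]
```

move_arm --pt "-0.2 0 -0.02 0 0" --pt "-0.4 0 -0.03 0 0" --pt "-0.6 0 -0.03 0 0" --pt "-0.8 0 -0.03 0 0" --pt "-1.0 0 -0.03 0 0" --pt "-1.15 0 -0.03 0 0" --pt "-1.15 0 -0.03 0 0"

```text
t: 20.5
tcp_pos: [0.533, -0.0143, 0.042]
tcp_rot: [[-1.0, 0.021, -0.004], [0.021, 1.0, -0.0], [0.004, -0.0, -1.0]]
contact_force: [-11.8, 0.5, 8.2]
gripper_width: 0.221
finger_force: 60.3
```

```bash
python3 -c "
from lift import *; lift('s8',3); meas('w14'); print(bot.get_state()['tcp_rot'][2,0])"
```

```text
692 lift mm [1.661 1.589 1.606] t 20.65 tcp [ 0.533  -0.0143  0.042 ] F [-12.4   0.6   7.9] tq [-0.03  2.47 -0.06]
tcp [ 0.533  -0.0143  0.042 ] F [-12.4   0.6   7.9] w 0.22 yaw -1.18
handle top 2856 [  2.84  -0.9  -27.25] [array([ 0.6 , -0.96]), array([20.92, 58.72]), np.float64(89.81)]
handle 1757 [ 5.00000e-03 -1.00000e-03 -2.73598e+01]
blade 880 [-7.7900e-02 -1.9000e-03 -2.4782e+00]
0.004287236705902789
```

The blade is flat, with pitch and roll near zero, and the lift is 1.6 mm. Five more millimetres.

move_arm --pt "-0.2 0 0 0 0" --pt "-0.4 0 -0.01 0 0" --pt "-0.53 0 -0.01 0 0" --pt "-0.53 0 -0.01 0 0" --pt "-0.53 0 -0.01 0 0" --pt "-0.53 0 -0.01 0 0" --pt "-0.53 0 -0.01 0 0" --pt "-0.53 0 -0.01 0 0"

```text
t: 21.7
tcp_pos: [0.5378, -0.0144, 0.042]
tcp_rot: [[-1.0, 0.021, -0.005], [0.021, 1.0, -0.0], [0.005, -0.0, -1.0]]
contact_force: [-13.0, 0.2, 8.7]
gripper_width: 0.218
finger_force: 60.4
```

```bash
python3 -c "
from lift import *; lift('s9',3); meas('w15'); s=bot.get_state(); print(s['tcp_rot'][2,0],abs(s['qvel']).max(),s['finger_force'])"
```

```text
692 lift mm [2.002 1.981 2.024] t 21.85 tcp [ 0.5379 -0.0144  0.042 ] F [-13.2   0.2   8. ] tq [ 0.01  2.77 -0.04]
tcp [ 0.5379 -0.0144  0.042 ] F [-13.2   0.2   8. ] w 0.222 yaw -1.18
handle top 2843 [  2.87  -0.91 -27.28] [array([ 1.02, -1.  ]), array([20.94, 58.44]), np.float64(89.62)]
handle 1749 [ 6.90000e-03 -3.90000e-03 -2.73995e+01]
blade 1112 [0.047  0.0163 5.536 ]
0.005072980452909625 0.08179345027637121 60.38917064666748
```

Lift is 2.0 mm, and the blade is flat, snug and still. Handing in.

```bash
python3 -c "
from workcell import bot; print(bot.job_done())"
```

```text
the job is handed in; nothing more can be done
None
```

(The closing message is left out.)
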